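# Set a needle's working gap over a marked spot

### The job

On the needle stand, slide the carriage by its handle block until the ring marked on its plate is centred under the needle tip. Then turn the winged thumbscrew on top clockwise until it seats against its stop, back it off a quarter turn, and finish while still gripping it there, leaving the carriage in place. Do not disturb the things standing around.

Things in the scene. Friction and masses are not known exactly. Their poses are not given: they have to be found in the camera images.
- stand: Fixed needle stand: base 135 x 240 x 14 mm (x -50 to +85, y -120 to +120), grey column on its +x side, grey head 40 mm wide in y, z 104 to 130 mm, overhanging in -x (x -32 to +83). Origin: underside of the base, straight below the needle, on the worktop; z up. The carriage slides along its y axis; at yaw 0 the column is on the side away from the robot.
- carriage (a joint): Carriage slide along the stand's +y, m. 0: the ring mark is exactly under the needle; positive: shifted towards the stand's +y. Range -0.03 to 0.08 (no stop at 0). Takes about 2 N to slide, stays where left. The carriage is a 74 mm wide aluminium plate, top 32 mm above the worktop, with a white work plate, top 36 mm above the worktop.
- mark (a point): Centre of the dark ring (13 mm across) on top of the white work plate; moves with the carriage.
- handle (a point): Grip point of the carriage's black handle block, 135 mm from the mark in the stand's +y, 62 mm above the worktop. The block is 16 mm wide in the stand's x, 20 mm long in y, top 78 mm above the worktop; its foot ends at 38 mm. Best pinched from above across the 16 mm (fingers closing along the stand's x), keeping a wide gripper clear of the head.
- needle_tip (a point): Tip of the needle under the head, pointing down, 1 mm above the work plate when the thumbscrew is seated; each turn of the thumbscrew moves it 8 mm down (clockwise) or up.
- thumbscrew (a joint): Thumbscrew angle, rad, growing clockwise seen from above. It seats against a hard stop at 4.712 (range 0 to 4.712); a quarter turn back from the seat is 3.14. About 0.05 N m of friction; stays where it is left. At 0 and 3.14 its wings lie along the stand's x axis, at the seat along the stand's y axis.
- wings (a point): Steel wing grip of the thumbscrew, straight above the needle: 48 mm long along its own x, 12 mm thick along its own y with flat faces, 25 mm high. Origin: centre of the wings, 161 mm above the worktop (they span 147 to 174 mm); z up. It turns with the thumbscrew but does not rise or sink. Pinch it from above across the 12 mm to turn it.
- marker_0: Loose black and white marker pen, 135 mm long, lying in front of the stand. Origin: centre of its underside.
- reagent_green: Loose closed reagent bottle, 44 mm diameter, 90 mm high, standing beside the stand at its -y end. Origin: centre of its underside.
- tube_rack: Loose micro tube rack 62 x 122 x 41 mm, beyond the bottle. Origin: centre of its underside.
- beaker: Loose small clear beaker, 52 mm diameter, 66 mm high, standing in front of the carriage's handle end. Origin: centre of its underside.

How it is judged:
On the way, in this order (a step that is already met when the one before it is completed fails the run):
1. the ring mark is under the needle tip (within 5 mm) and the carriage is at rest (horizontal distance between mark and needle_tip below 0.005 m and velocity of joint carriage between -0.005 and 0.005 m/s), for 0.2 s.
2. with the mark still under the needle, the thumbscrew is turned clockwise until it seats (within 0.06 rad of its stop) (horizontal distance between mark and needle_tip below 0.005 m and value of joint thumbscrew above 4.652 rad), for 0.1 s.
At the end, for the whole second after the job is handed in: The ring mark is within 5 mm (horizontally) of the needle tip; the thumbscrew stands a quarter turn back from its seat (joint 2.84 to 3.44, that is 90 degrees give or take 17), not turning; the fingers still grip its wings with more than 2 N (horizontal distance between mark and needle_tip below 0.005 m and value of joint thumbscrew between 2.84 and 3.44 rad and velocity of joint thumbscrew between -0.05 and 0.05 rad/s and contact force between the fingers and thumbscrew above 2 N); the arm keeps its last pose, push and grip.
It fails at once if the marker pen is displaced by more than 30 mm (distance of marker_0 from where it was at the start of the episode above 0.03 m).
It fails at once if the reagent bottle is displaced by more than 30 mm (distance of reagent_green from where it was at the start of the episode above 0.03 m).
It fails at once if the tube rack is displaced by more than 30 mm (distance of tube_rack from where it was at the start of the episode above 0.03 m).
It fails at once if the beaker is displaced by more than 30 mm (distance of beaker from where it was at the start of the episode above 0.03 m).
It also fails if it takes over 72 s, if anything falls off the work surface, if the arm or the gripper's body presses on something with over 40 N, if the wrist force passes 120 N, or if a joint passes its speed limit or range.

### The arm

A 6-joint arm with a two-finger parallel gripper is mounted at the origin on a cart in front of the work surface, level with it; the furniture and walls round the work are solid. World frame = base frame: x ahead of the robot, y to its left, z up, the work surface at z = 0. Lengths are in m, angles in rad, forces in N, time in s.
With the tool pointing down it reaches from about 0.25 to 0.775 m from the base axis. Payload 8.9 kg.
Tool frame: the origin (TCP) lies between the finger pads; the fingertips stand 22 mm ahead of it and the grasp point (between the pads) lies 3 mm ahead of it; z points along the fingers, y is the line along which they close (so a half turn about z gives the same grasp; the last joint's range is limited). The gripper opens to 85 mm and grips with 20 to 120 N. Pads are 22 mm wide; open, the fingers measure 114 mm over their backs; the gripper's body (76 mm by 85 mm) begins 54 mm behind the grasp point. The pads swing forward as they close: fully open they stand 13 mm farther back than shut.
Start: joints at [1.201, 0.291, -0.153, 1.127, 0, 1.431], TCP at [0.12, 0.511, 0.253] pointing down, gripper open.
Joint ranges: [-2.52, 2.52], [-0.91, 1.74], [-1.3, 1.37], [-1.96, 2.02], [-1.52, 1.47], [-3.14, 3.14]. Speed limits (rad/s): [2.22, 2.22, 2.79, 3.14, 3.14, 3.14].

### API

Orientations are given as a rotation vector (axis times angle).
In Python, from cell import arm gives the robot as it stands.
- The arm moves only by the tool arm_command, never from a script. Its argument "moves" is a list of rows, each a list of 7 numbers: the turn, a rotation vector about the world's x, y, z in units of 6 degrees (1.0 is 6 degrees), then the shift along the world's x, y, z in units of 25 mm (1.0 is 25 mm), then the finger opening in mm, from 0 to 85.4. In form: [[ax, ay, az, tx, ty, tz, claw], ...]. A call has 1 to 12 rows; each row shifts and turns the commanded pose from where the row before left it; what a row does not reach is not made up. A row lasts 1/10 s, in which the tool goes at most 50 mm and 8.59 degrees, less where a joint would pass 70% of its speed; a pose out of reach is approached as far as the arm can. A call is refused whole if a number of a shift passes 1 or a number of a turn 1, either way. A call with a gripper value outside its range is refused whole. The fingers move at their own pace and stop on an object; "grip_force" is the grip in N (left out, the last holds). Time passes only in rows, so rows that do not move let the fingers close. It gives the time, the measured TCP pose, the force, the opening and the grip force at its end, in the units of the state.
- arm.get_state(): the state, without advancing time (a new reading comes with each control period).
- arm.read_camera(name): name is "scene" or "top"; returns the picture (480x640x3 uint8, red, green, blue); there is no depth.
- arm.calibration(name): a dict with "fx", "fy", "cx", "cy" (pixels), "dist" ([k1, k2, p1, p2, k3] as OpenCV has them; the pictures are not rectified), "cam_to_world" (4x4, takes a point from camera to world coordinates). Camera axes: x right, y down, z forward; pixel columns grow to the right and rows downward; lengths in m; the calibration is good to about 2 mm. A picture is of the moment at which its call begins. calibration takes no time and is no camera call.
- arm.job_done(): hands the job in; it is judged then, once.
The state is a dict: "time": time; "qpos": joint angles; "dq": joint speeds; "tau": joint torques, N m; "ee_pos": TCP position; "tcp_rot": TCP orientation; "ft_force": force on the tool from outside, world axes, zero at the start; "wrist_torque": the same for the moment, N m; "opening": finger opening in m; "grip_force": force on a finger pad.
Only numpy, scipy, OpenCV 4.12 (cv2) and the standard library are available. Lean on these libraries where they do the work, as an engineer would, in place of code of your own. Each camera call takes 0.05 s, during which the arm holds its last target. There are 200 camera calls.

## Working session

There is one attempt and no reset: what is moved stays moved. The work goes in short steps, Python scripts to look and compute and a tool call to move; the robot and the scene stay as the last step left them, time stands still between calls to the robot, and variables do not carry over. Pictures are saved under pics/ and viewed, at most 10 in all, crops included, and the job is handed in when it is done.

Besides the shell and the picture viewer there is one more tool, called after "Call:" as name(argument=value, ...) on one line, values as JSON. arm_command: Moves the arm, as the interface text tells. Its arguments: {"type":"object","properties":{"moves":{"type":"array"},"grip_force":{"type":"number"}},"required":["moves"]}

```bash
mkdir -p pics
python3 - <<'E'
from cell import arm
import cv2,numpy as np
np.set_printoptions(precision=4,suppress=True)
for n in("scene","top"):
    cv2.imwrite(f"pics/{n}0.png",arm.read_camera(n)[:,:,::-1])
    c=arm.calibration(n);print(n,c["fx"],c["fy"],c["cx"],c["cy"],c["dist"]);print(np.array(c["cam_to_world"]))
s=arm.get_state();print(s)
E
```

```text
scene 455.60910167230765 455.60910167230765 322.06215246175367 231.127524394756 [-0.0446  0.      0.      0.      0.    ]
[[ 0.8447 -0.2447  0.476  -0.0273]
 [-0.5352 -0.3965  0.7459 -0.9196]
 [ 0.0062 -0.8848 -0.4659  0.5789]
 [ 0.      0.      0.      1.    ]]
top 490.62444505414527 490.62444505414527 318.8239719111911 240.27795540879123 [-0.0634  0.      0.      0.      0.    ]
[[ 0.0151 -0.9835  0.1803  0.3039]
 [-0.9999 -0.0138  0.0081 -0.1592]
 [-0.0054 -0.1804 -0.9836  1.0246]
 [ 0.      0.      0.      1.    ]]
{'time': 0.1, 'qpos': array([ 1.2007,  0.2912, -0.1541,  1.1267,  0.    ,  1.4315]), 'dq': array([ 0.0003, -0.0017,  0.0042,  0.0001, -0.0017,  0.0013]), 'tau': array([  0.0019, -53.7977,  33.192 ,   0.0093,  -0.0002,  -0.    ]), 'ee_pos': array([0.12  , 0.5107, 0.2528]), 'tcp_rot': array([-0.3617, -3.1204,  0.0018]), 'ft_force': array([-0.1951,  0.4403,  0.0421]), 'wrist_torque': array([-0.0247,  0.0454,  0.0451]), 'grip_force': 0.0, 'opening': 0.08542442456088724}
```

View pics/scene0.png

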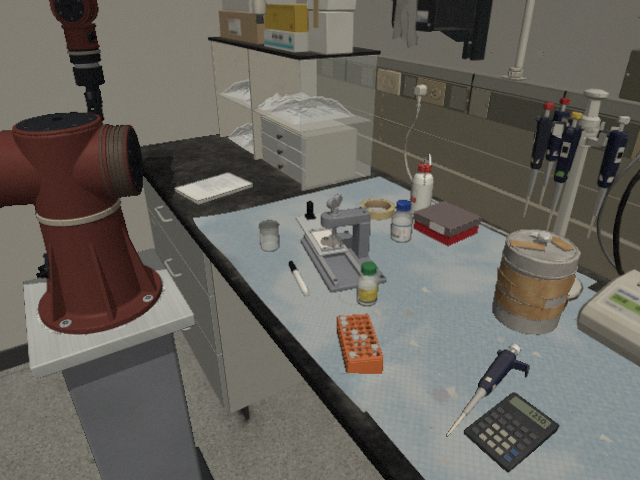

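View pics/top0.png

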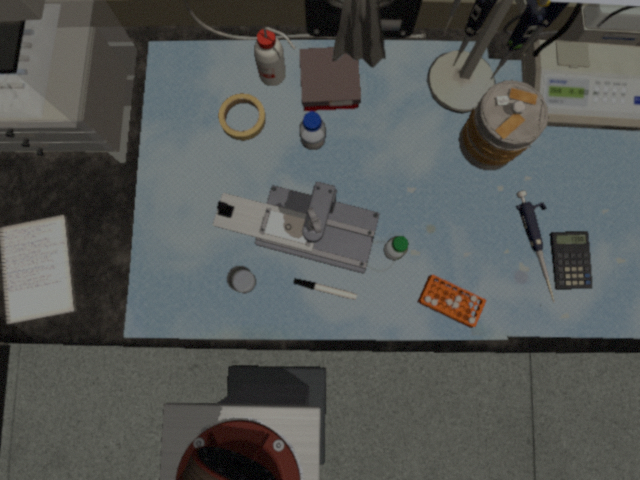

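The scene view shows the stand at about (340,240) with the bottle, rack, marker and beaker around it. In the top view the stand is at about (318,228), the handle at (226,209), the beaker at (243,279), the pen at (325,288) and the green-capped bottle at (397,246). I'll enlarge the stand.

Run:
```python
import cv2
i=cv2.imread("pics/top0.png")[170:310,200:400];cv2.imwrite("pics/c1.png",cv2.resize(i,None,fx=4,fy=4,interpolation=cv2.INTER_CUBIC))
i=cv2.imread("pics/scene0.png")[185:305,250:410];cv2.imwrite("pics/c2.png",cv2.resize(i,None,fx=5,fy=5,interpolation=cv2.INTER_CUBIC))
```

```text
(no output)
```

View pics/c1.png

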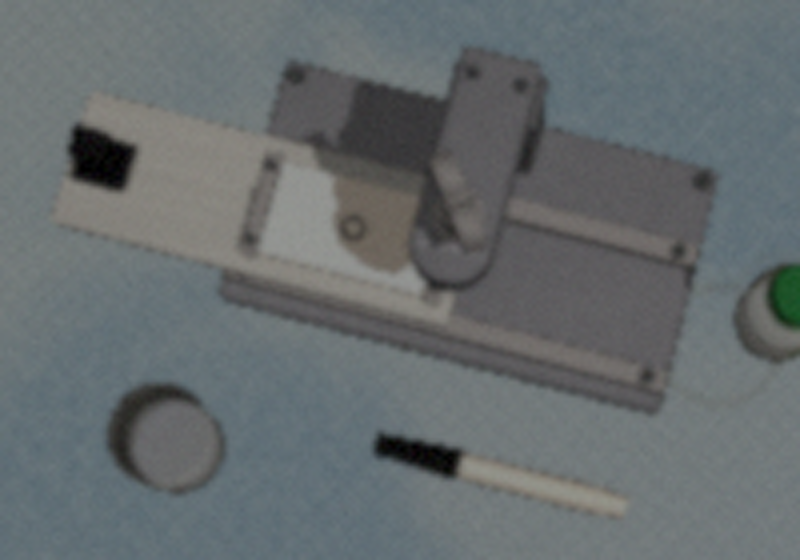

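View pics/c2.png

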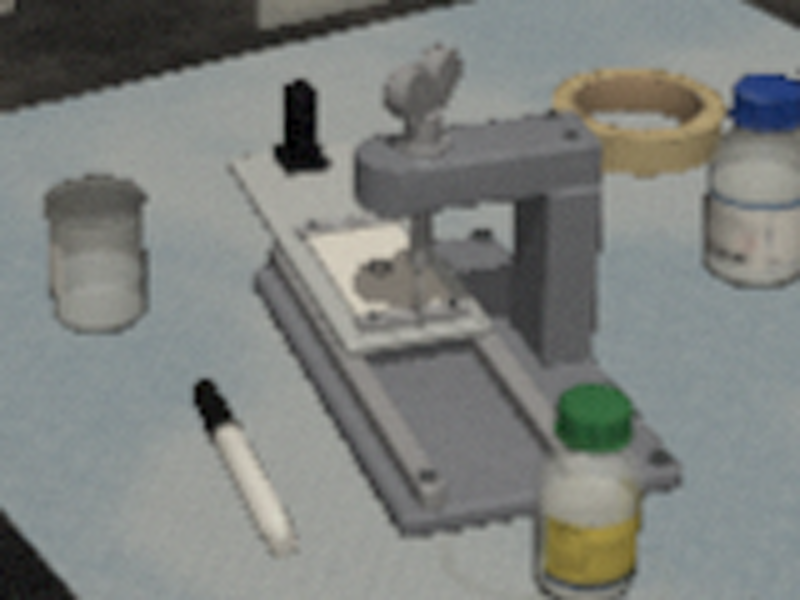

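The top crop (4x, offset 200,170) shows base-top corners at about (283,60), (717,172), (663,395) and (222,283), the ring at (352,228), the handle at about (103,158), and wings running from (440,160) to (480,245). In the scene crop the ring is at (378,268) and the wings at about (425,85).

```bash
cat > h.py <<'E'
from cell import arm
import cv2,numpy as np
np.set_printoptions(precision=4,suppress=True)
def ray(n,p):
    c=arm.calibration(n);K=np.array([[c["fx"],0,c["cx"]],[0,c["fy"],c["cy"]],[0,0,1]])
    u=cv2.undistortPoints(np.array(p,float).reshape(-1,1,2),K,np.array(c["dist"])).reshape(-1,2)
    T=np.array(c["cam_to_world"]);return T[:3,3],np.c_[u,np.ones(len(u))]@T[:3,:3].T
def plane(n,p,z):
    o,d=ray(n,p);return (o+d*((z-o[2])/d[:,2])[:,None])
def proj(n,P):
    c=arm.calibration(n);K=np.array([[c["fx"],0,c["cx"]],[0,c["fy"],c["cy"]],[0,0,1]])
    W=np.linalg.inv(np.array(c["cam_to_world"]));r=cv2.Rodrigues(W[:3,:3])[0]
    return cv2.projectPoints(np.array(P,float),r,W[:3,3],K,np.array(c["dist"]))[0].reshape(-1,2)
E
python3 - <<'E'
from h import *
ct=lambda p:np.array(p)/4.+[200,170]-.375
cs=lambda p:np.array(p)/5.+[250,185]-.4
B=plane("top",ct([(283,60),(717,172),(663,395),(222,283)]),.014)[:,:2]
L=np.array([(85,120),(85,-120),(-50,-120),(-50,120)])/1e3
Lc=L-L.mean(0);Bc=B-B.mean(0)
th=np.arctan2((Lc[:,0]*Bc[:,1]-Lc[:,1]*Bc[:,0]).sum(),(Lc*Bc).sum())
R=np.array([[np.cos(th),-np.sin(th)],[np.sin(th),np.cos(th)]])
o=B.mean(0)-R@L.mean(0);print("yaw",np.degrees(th),"o",o,"res",B-(L@R.T+o))
loc=lambda P:(np.asarray(P)[:,:2]-o)@R
m=plane("top",ct([(352,228)]),.036);print("mark",m,loc(m))
m2=plane("scene",cs([(378,268)]),.036);print("mark sc",m2,loc(m2))
for n,p in(("top",ct([(440,160),(480,245),(460,203)])),("scene",cs([(425,85)]))):
    w=plane(n,p,.165 if n=="top" else .161);print("wings",w[:,:2],loc(w))
g=plane("top",ct([(75,125),(133,145),(125,190),(70,170)]),.05);print("handle",g.mean(0),loc(g))
print("beaker",plane("top",ct([(165,438)]),.0)[:,:2],"rim",plane("top",ct([(165,438)]),.066))
print("pen",plane("top",ct([(380,440),(625,507)]),.01))
print("bottle",plane("top",ct([(795,300)]),.09))
print("table rel needle/head edge", [ (r+o) for r in []])
print("tip head loc",loc(plane("top",ct([(455,285)]),.13)))
E
```

```text
yaw -13.729242878973071 o [ 0.5024 -0.1428] res [[-0.0046  0.0012]
 [-0.0061  0.0025]
 [ 0.0059 -0.0007]
 [ 0.0047 -0.0029]]
mark [[ 0.5128 -0.0864  0.036 ]] [[-0.0033  0.0573]]
mark sc [[ 0.5138 -0.0864  0.036 ]] [[-0.0024  0.0575]]
wings [[ 0.5174 -0.1347]
 [ 0.4786 -0.1533]
 [ 0.4977 -0.1441]] [[ 0.0126  0.0114]
 [-0.0207 -0.0158]
 [-0.0043 -0.0023]]
wings [[ 0.4998 -0.1451]] [[-0.002  -0.0028]]
handle [0.5451 0.0426 0.05  ] [[ 0.0106  0.2081]
 [ 0.0079  0.176 ]
 [-0.0159  0.1733]
 [-0.0129  0.2037]]
beaker [[0.4065 0.0115]] rim [[0.3999 0.0005 0.066 ]]
pen [[ 0.4062 -0.1019  0.01  ]
 [ 0.3734 -0.229   0.01  ]]
bottle [[ 0.4688 -0.3056  0.09  ]]
table rel needle/head edge []
tip head loc [[-0.035  -0.0075]]
```

Run:
```python
from h import *
ct=lambda p:np.array(p)/4.+[200,170]-.375
cs=lambda p:np.array(p)/5.+[250,185]-.4
for nm,a in(("far",[(283,60),(717,172)]),("near",[(222,300),(660,412)]),("rail",[(512,210),(690,258)]),("plate far",[(95,95),(270,137)]),("plate near",[(55,222),(220,264)])):
    p=plane("top",ct(a),.014 if nm in("far","near") else .032);d=p[0]-p[1];print(nm,np.degrees(np.arctan2(-d[0],d[1])),np.linalg.norm(d),p[:,:2].ravel())
print("needle sc",plane("scene",cs([(421,318)]),.04))
print("handle top sc",plane("scene",cs([(300,85)]),.078))
s=np.radians(-13.5);ex=np.array([np.cos(s),np.sin(s)]);ey=np.array([-ex[1],ex[0]])
o=np.array([.499,-.1443])
q=[np.r_[o+ey*.059,.036],np.r_[o,.037],np.r_[o+ey*.194,.078],np.r_[o,.174],np.r_[o-.032*ex,.13]]
print("top crop",(proj("top",q)+.375-[200,170])*4,"\nscene crop",(proj("scene",q)+.4-[250,185])*5)
```

```text
far -14.155658234848847 0.23913320890028264 [ 0.6089 -0.0453  0.5505 -0.2771]
near -13.641453004803399 0.2357372728457867 [ 0.478  -0.0176  0.4224 -0.2467]
rail -14.63096004231751 0.09513701567000711 [ 0.5243 -0.1687  0.5003 -0.2608]
plate far -13.096592396965459 0.09550048756262608 [ 0.5833  0.0511  0.5616 -0.0419]
plate near -13.603175297417131 0.089370546890327 [ 0.5148  0.0685  0.4938 -0.0184]
needle sc [[ 0.5004 -0.1449  0.04  ]]
handle top sc [[0.5472 0.0439 0.078 ]]
top crop [[353.0724 228.0927]
 [463.9649 255.4662]
 [ 86.3476 145.3302]
 [460.3055 195.6553]
 [444.3796 282.1748]] 
scene crop [[376.8137 268.939 ]
 [417.6624 323.7619]
 [295.0383  85.8856]
 [423.0381  58.1334]
 [354.726  156.5083]]
```

Call:
arm_command(moves=[[0,0,0.8,0.85,-0.9,0,50],[0,0,0.8,0.85,-0.9,0,50],[0,0,0.8,0.85,-0.9,0,50],[0,0,0.8,0.85,-0.9,0,50],[0,0,0.8,0.85,-0.9,0,50],[0,0,0.8,0.85,-0.9,0,50],[0,0,0.8,0.85,-0.9,0,50],[0,0,0.8,0.85,-0.9,0,50],[0,0,0.8,0.85,-0.9,0,50],[0,0,0.8,0.85,-0.9,0,50],[0,0,0.8,0.85,-0.9,0,50],[0,0,0.8,0.85,-0.9,0,50]])

```text
time: 1.3
ee_pos: [0.3756, 0.24, 0.2531]
tcp_rot: [1.191, -2.906, 0.0]
ft_force: [0.1, 1.1, -0.4]
opening: 0.0501
grip_force: 0.0
```

Call:
arm_command(moves=[[0,0,0.7,0.85,-0.9,-0.3,50],[0,0,0.7,0.85,-0.9,-0.3,50],[0,0,0.7,0.85,-0.9,-0.3,50],[0,0,0.7,0.85,-0.9,-0.3,50],[0,0,0.7,0.85,-0.9,-0.3,50],[0,0,0.6,0.85,-0.9,-0.3,50],[0,0,0.6,0.85,-0.9,-0.3,50],[0,0,0.6,0.85,-0.9,-0.3,50],[0,0,0,0,-0.6,0,50],[0,0,0,0,0,0,50],[0,0,0,0,0,0,50]])

```text
time: 2.4
ee_pos: [0.5444, 0.0463, 0.1933]
tcp_rot: [1.936, -2.474, -0.001]
ft_force: [0.3, 0.4, 0.2]
opening: 0.0498
grip_force: 0.0
```

Call:
arm_command(moves=[[0,0,0,0.06,-0.08,-0.8,50],[0,0,0,0,0,-0.8,50],[0,0,0,0,0,-0.8,50],[0,0,0,0,0,-0.8,50],[0,0,0,0,0,-0.7,50],[0,0,0,0,0,-0.6,50],[0,0,0,0,0,-0.5,50],[0,0,0,0,0,0,50],[0,0,0,0,0,0,50]])

```text
time: 3.3
ee_pos: [0.5466, 0.0445, 0.0687]
tcp_rot: [-1.938, 2.472, -0.0]
ft_force: [0.5, -0.5, 0.9]
opening: 0.0498
grip_force: 0.0
```

Run:
```python
from h import *
i=arm.read_camera("scene")[185:305,250:410,::-1];j=arm.read_camera("top")[170:310,200:400,::-1]
cv2.imwrite("pics/g1.png",np.hstack([cv2.resize(i,(400,300),interpolation=2),cv2.resize(j,(400,300),interpolation=2)]));print(arm.get_state()["ee_pos"],arm.get_state()["ft_force"])
```

```text
[0.5471 0.0443 0.0692] [ 0.1217 -0.7818 -0.0873]
```

View pics/g1.png

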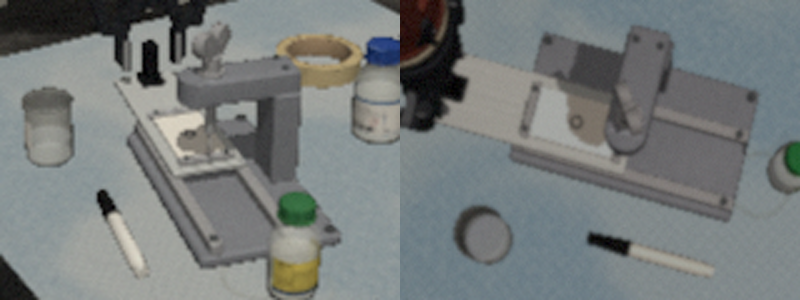

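The fingers straddle the black handle block evenly: in the left panel they are at x≈122 and 180, with the handle at 150. I'll close now.

Call:
arm_command(moves=[[0,0,0,0,0,-0.1,10],[0,0,0,0,0,0,10],[0,0,0,0,0,0,10],[0,0,0,0,0,0,10],[0,0,0,0,0,0,10],[0,0,0,0,0,0,10],[0,0,0,0,0,0,10],[0,0,0,0,0,0,10]], grip_force=40)

```text
time: 4.2
ee_pos: [0.5464, 0.0441, 0.0661]
tcp_rot: [1.938, -2.473, -0.0]
ft_force: [-2.4, 1.0, 5.5]
opening: 0.0156
grip_force: 39.9
```

Call:
arm_command(moves=[[0,0,0,-0.07,-0.29,0,10],[0,0,0,-0.07,-0.29,0,10],[0,0,0,-0.07,-0.29,0,10],[0,0,0,-0.07,-0.29,0,10],[0,0,0,-0.07,-0.29,0,10],[0,0,0,-0.07,-0.29,0,10],[0,0,0,-0.07,-0.29,0,10],[0,0,0,-0.07,-0.29,0,10],[0,0,0,0,0,0,10],[0,0,0,0,0,0,10],[0,0,0,0,0,0,10],[0,0,0,0,0,0,10]])

```text
time: 5.4
ee_pos: [0.5317, -0.0141, 0.066]
tcp_rot: [1.937, -2.472, -0.001]
ft_force: [-5.9, -0.9, 8.5]
opening: 0.0157
grip_force: 40.4
```

Run:
```python
from h import *
i=arm.read_camera("scene")[200:264,290:370,::-1];
cv2.imwrite("pics/s1.png",cv2.resize(i,(720,576),interpolation=2));s=arm.get_state();print(s["ee_pos"],s["ft_force"])
e=np.radians(-13.8);ey=np.array([-np.sin(e),np.cos(e)]);o=np.array([.5,-.1445])
for k in(-.005,0,.005):print((proj("scene",[np.r_[o+k*ey,.036]])+.5-[290,200])*9)
```

```text
[ 0.5318 -0.0141  0.066 ] [-6.9446 -0.1295  8.0359]
[[402.6534 460.3555]]
[[396.2014 451.2767]]
[[389.799  442.2675]]
```

View pics/s1.png

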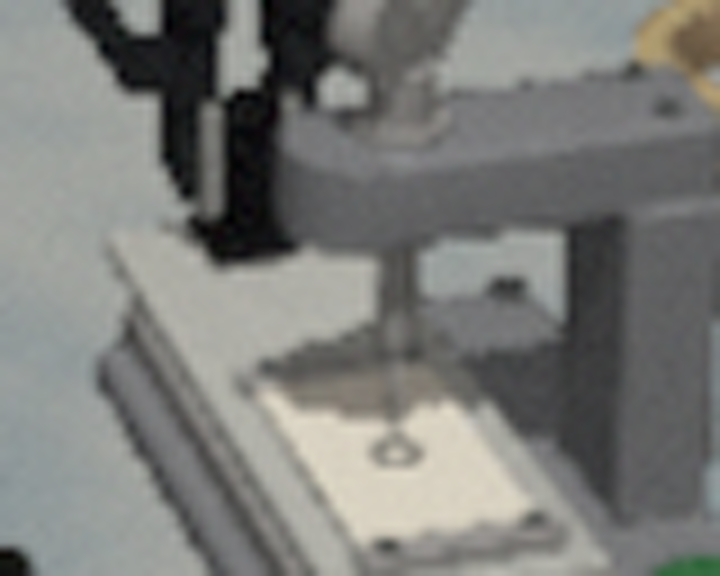

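The ring is at (396,452), matching the predicted under-needle pixel (396,451), and the needle comes down at x≈397. The carriage is centred, so I'll release and rise.

Call:
arm_command(moves=[[0,0,0,0,0,0,50],[0,0,0,0,0,0,50],[0,0,0,0,0,0,50],[0,0,0,0,0,0,50],[0,0,0,0,0,0.4,50],[0,0,0,0,0,0.8,50],[0,0,0,0,0,1,50],[0,0,0,0,0,1,50],[0,0,0,0,0,1,50],[0,0,0,0,0,1,50],[0,0,0,0,0,1,50],[0,0,0,0,0,0.5,50]])

```text
time: 6.65
ee_pos: [0.5334, -0.014, 0.2363]
tcp_rot: [-1.937, 2.471, -0.004]
ft_force: [1.2, 0.1, 0.4]
opening: 0.0503
grip_force: 0.0
```

Run:
```python
from h import *
i=arm.read_camera("scene")[180:260,290:390,::-1];j=arm.read_camera("top")[180:260,270:370,::-1]
cv2.imwrite("pics/w1.png",np.vstack([cv2.resize(i,(700,300)) if 0 else cv2.resize(i[:43],(700,300),interpolation=2),cv2.resize(j[:43],(700,300),interpolation=2)]));s=arm.get_state();print(s["ee_pos"],s["tcp_rot"],s["ft_force"])
```

```text
[ 0.5337 -0.0141  0.2358] [-1.9363  2.4704 -0.0047] [ 0.869  -0.3851 -1.8162]
```

View pics/w1.png

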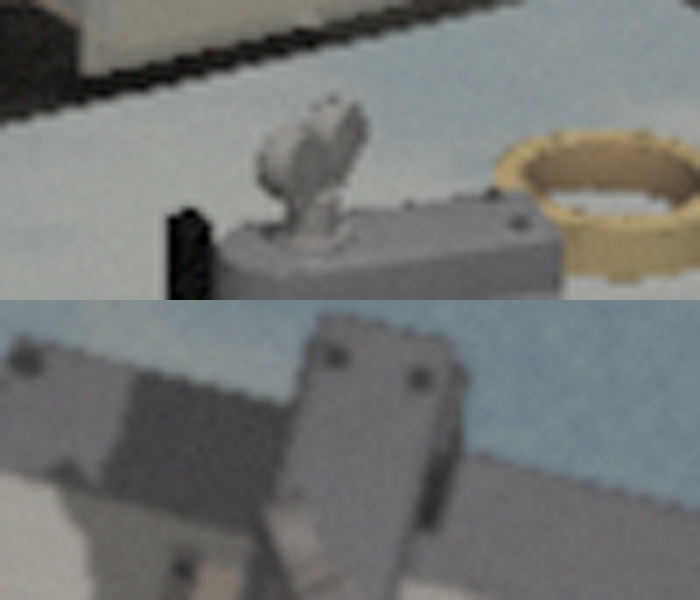

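The upper panel shows both wing lobes at (285,160) and (340,125), and the handle is free. The lower crop cuts the wings off, so I'll take a larger look at the wings from above.

Run:
```python
from h import *
j=arm.read_camera("top")[196:244,284:348,::-1]
cv2.imwrite("pics/w2.png",cv2.convertScaleAbs(cv2.resize(j,None,fx=12,fy=12,interpolation=2),alpha=2,beta=-60))
for a in (15,25,35):
    e=np.radians(a);P=[[.5+r*np.cos(e)-t*np.sin(e),-.1445+r*np.sin(e)+t*np.cos(e),.174] for r in(-.024,.024) for t in(-.006,.006)]
    print(a,((proj("top",P)+.5-[284,196])*12).round().ravel())
```

```text
15 [455. 414. 376. 434. 376. 108. 298. 127.]
25 [479. 398. 405. 431. 347. 110. 273. 143.]
35 [501. 379. 433. 424. 319. 118. 252. 162.]
```

View pics/w2.png

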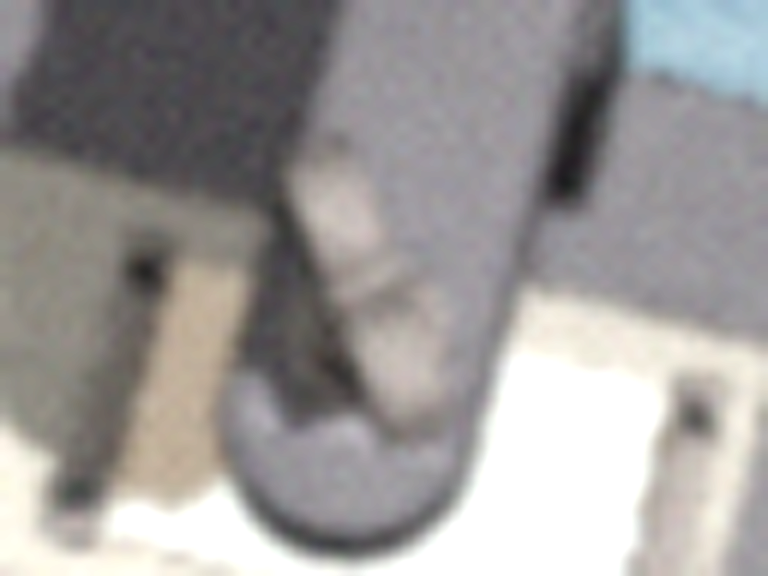

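The wings' axis runs from (340,205) to (405,360), about 22.5° in world yaw and centred near (372,285), which agrees with the estimated needle axis. I'll move above it.

Call:
arm_command(moves=[[0,0,-1,-0.15,-0.58,0,50],[0,0,-1,-0.15,-0.58,0,50],[0,0,-1,-0.15,-0.58,0,50],[0,0,-1,-0.15,-0.58,0,50],[0,0,-1,-0.15,-0.58,0,50],[0,0,-1,-0.15,-0.58,0,50],[0,0,-1,-0.15,-0.58,0,50],[0,0,-1,-0.15,-0.58,0,50],[0,0,-0.9,-0.15,-0.58,0,50],[0,0,0,0,0,0,50],[0,0,0,0,0,0,50],[0,0,0,0,0,0,50]])

```text
time: 8.0
ee_pos: [0.4987, -0.1438, 0.2329]
tcp_rot: [0.623, -3.079, -0.001]
ft_force: [0.5, 0.1, -0.1]
opening: 0.05
grip_force: 0.0
```

Call:
arm_command(moves=[[0,0,0,0.05,-0.02,-0.5,50],[0,0,0,0,0,-0.6,50],[0,0,0,0,0,-0.6,50],[0,0,0,0,0,-0.5,50],[0,0,0,0,0,-0.4,50],[0,0,0,0,0,0,50],[0,0,0,0,0,0,50]])

```text
time: 8.7
ee_pos: [0.5001, -0.1447, 0.1682]
tcp_rot: [0.621, -3.079, -0.0]
ft_force: [0.0, -1.5, -0.3]
opening: 0.0501
grip_force: 0.0
```

Call:
arm_command(moves=[[0,0,0,0,0,0,5],[0,0,0,0,0,0,5],[0,0,0,0,0,0,5],[0,0,0,0,0,0,5],[0,0,0,0,0,0,5],[0,0,0,0,0,0,5],[0,0,0,0,0,0,5],[0,0,0,0,0,0,5]], grip_force=40)

```text
time: 9.5
ee_pos: [0.5, -0.1439, 0.1689]
tcp_rot: [-0.621, 3.079, 0.003]
ft_force: [-2.6, 5.3, 5.9]
opening: 0.014
grip_force: 38.9
```

Call:
arm_command(moves=[[0,0,-0.5,0,0,0,5],[0,0,-0.5,0,0,0,5],[0,0,-0.8,0,0,0,5],[0,0,-0.8,0,0,0,5],[0,0,-0.8,0,0,0,5],[0,0,-0.8,0,0,0,5],[0,0,-0.8,0,0,0,5],[0,0,0,0,0,0,5],[0,0,0,0,0,0,5]])

```text
time: 10.4
ee_pos: [0.5, -0.1443, 0.169]
tcp_rot: [0.198, 3.135, 0.002]
ft_force: [-2.1, 2.9, 5.9]
opening: 0.0146
grip_force: 39.0
```

Run:
```python
from h import *
i=arm.read_camera("scene")[180:255,290:390,::-1]
cv2.imwrite("pics/t1.png",cv2.resize(i,None,fx=7,fy=7,interpolation=2));s=arm.get_state();print(s["ee_pos"],s["tcp_rot"],s["ft_force"],s["wrist_torque"],s["opening"])
```

```text
[ 0.5    -0.1443  0.169 ] [0.1974 3.1351 0.0016] [-2.0494  3.5844  5.8413] [ 0.8066  0.487  -0.0366] 0.014237706152906947
```

View pics/t1.png

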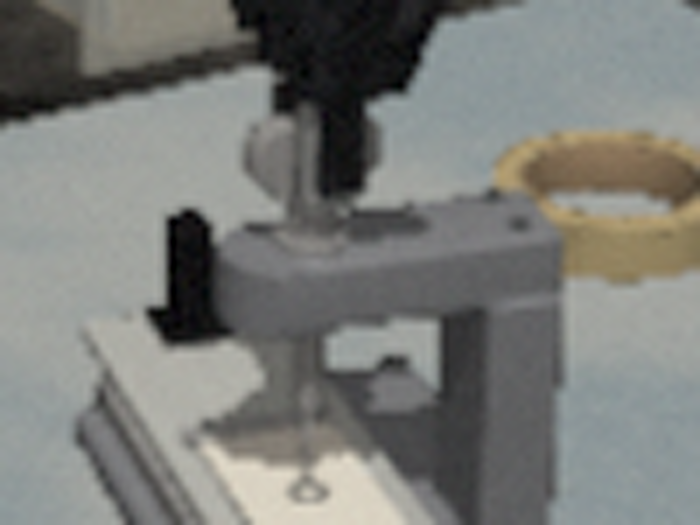

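The wings are pinched and turn with the fingers: lobes at (265,155) and (372,145), with the needle over the ring at (308,487). I'll continue clockwise.

Call:
arm_command(moves=[[0,0,-0.8,0,0,0,5],[0,0,-0.8,0,0,0,5],[0,0,-0.8,0,0,0,5],[0,0,-0.8,0,0,0,5],[0,0,-0.8,0,0,0,5],[0,0,-0.8,0,0,0,5],[0,0,-0.8,0,0,0,5],[0,0,-0.8,0,0,0,5],[0,0,-0.8,0,0,0,5],[0,0,-0.8,0,0,0,5],[0,0,-0.8,0,0,0,5],[0,0,-0.8,0,0,0,5]])

```text
time: 11.65
ee_pos: [0.4995, -0.145, 0.1689]
tcp_rot: [-1.688, -2.649, 0.001]
ft_force: [-4.7, -0.1, 5.9]
opening: 0.0145
grip_force: 39.2
```

Call:
arm_command(moves=[[0,0,-0.8,0,0,0,5],[0,0,-0.8,0,0,0,5],[0,0,-0.8,0,0,0,5],[0,0,-0.8,0,0,0,5],[0,0,-0.8,0,0,0,5],[0,0,-0.8,0,0,0,5],[0,0,-0.8,0,0,0,5],[0,0,-0.4,0,0,0,5],[0,0,0,0,0,0,5],[0,0,0,0,0,0,5]])

```text
time: 12.65
ee_pos: [0.499, -0.1451, 0.1689]
tcp_rot: [-2.421, -2.001, 0.003]
ft_force: [-6.8, 0.8, 7.6]
opening: 0.0143
grip_force: 39.6
```

```bash
cat > st.py <<'E'
from h import *
s=arm.get_state();r=s["tcp_rot"];print(s["time"],s["ee_pos"],"yaw",(np.degrees(2*np.arctan2(r[1],r[0]))-90)%360,s["ft_force"],s["wrist_torque"],s["opening"],s["qpos"][5],s["grip_force"])
E
python3 st.py
```

```text
12.65 [ 0.499  -0.1451  0.1689] yaw 349.1552636571788 [-6.8043  0.8272  7.6233] [-0.1004  1.5178  0.0178] 0.01425816174897807 1.33718081556241 39.646387696266174
```

Call:
arm_command(moves=[[0,0,-0.3,0,0,0,5],[0,0,-0.3,0,0,0,5],[0,0,-0.3,0,0,0,5],[0,0,0,0,0,0,5],[0,0,0,0,0,0,5]])

```text
time: 13.15
ee_pos: [0.4989, -0.145, 0.1689]
tcp_rot: [-2.512, -1.885, 0.003]
ft_force: [-7.9, -1.1, 7.6]
opening: 0.0146
grip_force: 39.7
```

```bash
python3 st.py
```

```text
13.15 [ 0.4989 -0.145   0.1689] yaw 343.765508733228 [-7.8546 -1.0877  7.6377] [-0.0992  1.5582  0.1139] 0.014568213883254535 1.4312462832158876 39.716389775276184
```

Call:
arm_command(moves=[[0,0,-0.3,0,0,0,5],[0,0,-0.3,0,0,0,5],[0,0,-0.3,0,0,0,5],[0,0,0,0,0,0,5],[0,0,0,0,0,0,5]])

```text
time: 13.65
ee_pos: [0.4988, -0.1451, 0.1689]
tcp_rot: [-2.598, -1.765, 0.004]
ft_force: [-8.6, -0.1, 7.9]
opening: 0.0142
grip_force: 39.9
```

```bash
python3 st.py
```

```text
13.65 [ 0.4988 -0.1451  0.1689] yaw 338.39119857649706 [-8.629  -0.0687  7.9035] [-0.1524  1.6547  0.416 ] 0.014150996718741237 1.525094427646039 39.90631240344811
```

The wrist torque rose to 0.42 N m past the expected seat angle, so the thumbscrew is seated. I'll back off a quarter turn.

Call:
arm_command(moves=[[0,0,0.8,0,0,0,5],[0,0,0.8,0,0,0,5],[0,0,0.8,0,0,0,5],[0,0,0.8,0,0,0,5],[0,0,0.8,0,0,0,5],[0,0,0.8,0,0,0,5],[0,0,0.8,0,0,0,5],[0,0,0.8,0,0,0,5],[0,0,0.8,0,0,0,5],[0,0,0.8,0,0,0,5],[0,0,0.8,0,0,0,5],[0,0,0.8,0,0,0,5]])

```text
time: 14.85
ee_pos: [0.4996, -0.1449, 0.169]
tcp_rot: [-1.422, -2.801, 0.001]
ft_force: [-3.4, 0.2, 5.2]
opening: 0.0144
grip_force: 39.1
```

Call:
arm_command(moves=[[0,0,0.8,0,0,0,5],[0,0,0.8,0,0,0,5],[0,0,0.8,0,0,0,5],[0,0,0.8,0,0,0,5],[0,0,0.8,0,0,0,5],[0,0,0.8,0,0,0,5],[0,0,0.8,0,0,0,5],[0,0,0.4,0,0,0,5],[0,0,0.3,0,0,0,5],[0,0,0,0,0,0,5],[0,0,0,0,0,0,5],[0,0,0,0,0,0,5]])

```text
time: 16.05
ee_pos: [0.5, -0.1445, 0.169]
tcp_rot: [0.443, 3.11, 0.001]
ft_force: [-1.9, 2.3, 5.6]
opening: 0.0143
grip_force: 39.0
```

```bash
python3 st.py
python3 - <<'E'
from h import *
i=arm.read_camera("scene")[180:260,290:390,::-1];j=arm.read_camera("scene")[185:305,250:410,::-1]
cv2.imwrite("pics/f1.png",np.hstack([cv2.resize(i,(500,400),interpolation=2),cv2.resize(j,(300,225))[:400] if 0 else cv2.copyMakeBorder(cv2.resize(j,(300,225)),0,175,0,0,0)]))
E
```

```text
16.05 [ 0.5    -0.1445  0.169 ] yaw 73.79366191593036 [-1.9119  2.282   5.6242] [ 0.6985  0.4462 -0.0548] 0.014278942225366062 -0.13939945991554853 39.00111258029938
```

View pics/f1.png

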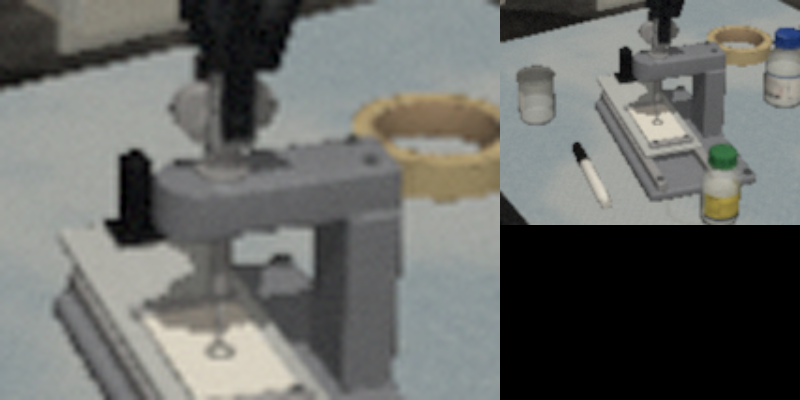

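The wings are gripped along the stand's x axis, the needle (218,340) is over the ring (219,349), and the surrounding items stand where they were. Handing in.

```bash
python3 -c "
from cell import arm
print(arm.job_done())"
```

```text
the job is handed in; nothing more can be done
None
```

I handed the job in with the carriage centred under the needle, the thumbscrew seated (wrist torque rose to 0.42 N m) and then backed off about a quarter turn, and the wings still gripped at 39 N; the hand-in returned no verdict.

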